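Empty the charge box of its grinding rods, hefting it to be sure none is caught

TASK

Empty the grinding rods out of the aluminium charge box into the steel tray: lift the box by its handle, tip it mouth-down low over the tray, then bring it level and hold it still in the air, clear above the tray, to feel by its weight whether a rod is still caught inside; if so, tip and heft it again until it is empty. Then stand the empty box upright on the rubber mat again and let go, with every rod left in the tray and the things behind left undisturbed.

Things in the scene. Friction and masses are not known exactly. Their poses are not given: they have to be found in the camera images.
- charge_box: loose closed aluminium box 150 (x) x 96 (y) x 138 mm high, black handle on its roof, standing on the mat. Origin: centre of its underside. The mouth is low in its -x end, so it pours along -x. Empty it weighs 0.30 kg. Inside lie an untold few white ceramic rods, 28 mm thick, 80 mm long, about 0.18 kg each, mostly out of sight. Kept within 5 degrees of level nothing shifts.
- box_grip (a point): centre of the handle bar, box's axes: a straight black bar along the box's y, 12 mm thick (x), 24 mm high, 72 mm clear between its end posts; 184 mm above the box's underside, over its centre; 34 mm clear below it to the roof.
- box_mouth (a point): middle of the mouth's sill (mouth 88 x 50 mm), box's axes; 75 mm along -x from the box's centre, 22 mm above its underside. Rods roll out over it when the box is tipped mouth-down 35 to 50 degrees for 1 s. An inner baffle may hold one back as long as the box is tipped; when level again it drops free and comes out at the next tipping.
- tray: the receiving tray: an open steel tray fixed to the worktop, 200 (x) x 220 (y) mm outside, walls 40 mm high and 4 mm thick, empty at the start. Origin: centre of its underside, on the worktop. It may stand to the left or the right.
- mat: black rubber mat fixed to the worktop, 190 (x) x 150 (y) mm, 4 mm thick. Origin: centre of its underside. The box starts on it and must stand on it at the end, near its centre. It may lie to the left or the right.
- petri: bystander: clear petri dish, 58 mm across, 15 mm high, behind the work; origin: centre of its underside.
- timer: bystander: cream mechanical bench timer, 58 x 71 x 66 mm, behind the work; origin: centre of its underside.
- tape: bystander: roll of tape lying flat, 104 mm across, 25 mm high, behind the work; origin: centre of its underside.

How it is judged:
On the way, in this order (a step that is already met when the one before it is completed fails the run):
1. the box is tipped at least 30 degrees, mouth low over the tray (angle between box_grip's own z axis and vertical above 0.52 rad and height (world z) of box_mouth below 0.18 m and horizontal distance between box_mouth and tray below 0.13 m), for 0.2 s.
2. the box is hefted: held level and still in the air, its underside at least 50 mm above the worktop, for 0.4 s (angle between box_grip's own z axis and vertical below 0.17 rad and height (world z) of charge_box above 0.05 m and linear speed of charge_box below 0.04 m/s and contact force between charge_box and tray below 0.1 N), for 0.4 s.
At the end, for the whole second after the job is handed in: the box stands upright (within 6 degrees) and at rest on the mat, its centre within 60 mm of the mat's, and presses on the mat with its empty weight only (2 to 3.9 N: no rod inside); all the rods lie in the tray, which carries their whole weight (over 2.7 N) (contact force between charge_box and mat between 2 and 3.9 N and angle between box_grip's own z axis and vertical below 0.1 rad and horizontal distance between charge_box and mat below 0.06 m and linear speed of charge_box below 0.02 m/s and contact force between tray and anything else above 2.7 N); the robot touches nothing.
It fails at once if the box is tipped over 35 degrees with its mouth more than 180 mm above the worktop, so that rods would fall from a height (angle between box_grip's own z axis and vertical above 0.61 rad and height (world z) of box_mouth above 0.18 m).
It fails at once if the petri dish, timer or tape is moved by more than 20 mm (distance of any of petri, timer, tape from where it was at the start of the episode above 0.02 m).
It also fails if it takes over 64 s, if anything falls off the work surface, if the arm or the gripper's body presses on something with over 40 N, if the wrist force passes 120 N, or if a joint passes its speed limit or range.

ROBOT

A 6-joint arm with a two-finger parallel gripper is mounted at the origin on a cart in front of the work surface, level with it; the furniture and walls round the work are solid. World frame = base frame: x ahead of the robot, y to its left, z up, the work surface at z = 0. Lengths are in m, angles in rad, forces in N, time in s.
With the tool pointing down it reaches from about 0.3 to 0.775 m from the base axis. Payload 14.6 kg.
Tool frame: the origin (TCP) lies midway between the tips of the shut fingers; the grasp point (between the pads) lies 19 mm behind it (ctrl.tcp_to_grasp is the z of the grasp point in the tool frame, in m); z points along the fingers, y is the line along which they close (so a half turn about z gives the same grasp; the last joint's range is limited). The gripper opens to 94 mm and grips with 3 to 60 N. Pads are 16 mm wide; open, the fingers measure 119 mm over their backs; the gripper's body (75 mm by 177 mm) begins 78 mm behind the grasp point.
Start: joints at [1.142, 0.3, 1.521, -0, 1.321, -0.067], TCP at [0.195, 0.514, 0.205] pointing down, gripper open.
Joint ranges: [-3.03, 3.03], [-0.79, 2.21], [0.23, 2.52], [-1.04, 4.18], [0, 3.07], [-2.55, 2.55]. Speed limits (rad/s): [2.22, 2.22, 2.57, 3.14, 3.14, 3.14].

INTERFACE

Orientations are given as [roll, pitch, yaw] about the fixed x, y, z axes, in that order (R = Rz(yaw) Ry(pitch) Rx(roll)).
In Python, from station import monitor, camera, ctrl gives the robot as it stands.
- The arm moves only by the tool apply_moves, never from a script. Its argument "plan" is one flat list of numbers, 4 for each row, row after row: the shift along the tool's x, y, z in mm, then the turn about the tool's z in rad. In form: [dx, dy, dz, spin, dx, dy, dz, spin, ...]. A call has 1 to 20 rows; each row shifts and turns the commanded pose from where the row before left it, along the tool's axes as they then stand; what a row does not reach is not made up. A row lasts 1/10 s, in which the tool goes at most 50 mm and 8.59 degrees, less where a joint would pass 70% of its speed; a pose out of reach is approached as far as the arm can. A call is refused whole if a number of a shift passes 50 or a number of a turn 0.15, either way. A call with a gripper value outside its range is refused whole. "hand" is the gripper command: -1 is shut, 1 is fully open, values between are in proportion, set as the call begins (left out, the last holds). The fingers move at their own pace and stop on an object; "squeeze" is the grip in N (left out, the last holds). Time passes only in rows, so rows that do not move let the fingers close. It gives the time, the measured TCP pose, the force, the opening and the grip force at its end, in the units of the state.
- monitor.get_obs(): the state, without advancing time (a new reading comes with each control period).
- camera(name): name is "scene" or "top" or "wrist"; returns a dict with "image" (420x560x3 uint8, red, green, blue), "range_z" (420x560 float32, m along the optical axis (not along the pixel's ray), 0 where there is no reading), "mtx" (3x3 intrinsics, pixels), "distortion" ([k1, k2, p1, p2, k3] as OpenCV has them; the pictures are not rectified), "rvec" (rotation vector, rad) and "tvec" (3), from world to camera coordinates, as OpenCV has them. Camera axes: x right, y down, z forward; pixel columns grow to the right and rows downward; lengths in m; the calibration is good to about 2 mm. A picture is of the moment at which its call begins.
- ctrl.hand_in(): hands the job in; it is judged then, once.
The state is a dict: "time_s": time; "qpos": joint angles; "joint_vel": joint speeds; "tau": joint torques, N m; "ee_pos": TCP position; "eef_rot": TCP orientation; "force": force on the tool from outside, world axes, zero at the start; "moment": the same for the moment, N m; "grip_width": finger opening in m; "grip_force": force on a finger pad.
Only numpy, scipy, OpenCV 4.12 (cv2) and the standard library are available. Lean on these libraries where they do the work, as an engineer would, in place of code of your own. Each camera call takes 0.05 s, during which the arm holds its last target. There are 200 camera calls.

## Working session

There is one attempt and no reset: what is moved stays moved. The work goes in short steps, Python scripts to look and compute and a tool call to move; the robot and the scene stay as the last step left them, time stands still between calls to the robot, and variables do not carry over. Pictures are saved under pics/ and viewed, at most 10 in all, crops included, and the job is handed in when it is done.

Besides the shell and the picture viewer there is one more tool, called after "Request:" as a command line: name --argument value ..., lists and objects as JSON in quotes. apply_moves: Moves the arm, as the interface text tells. Its arguments: {"type":"object","properties":{"plan":{"type":"array","items":{"type":"number"}},"hand":{"type":"number"},"squeeze":{"type":"number"}},"required":["plan"]}

```bash
mkdir -p pics; cat > h.py <<'E'
import numpy as np, cv2
from station import monitor, camera, ctrl
def cloud(c):
    h,w=c["range_z"].shape
    u,v=np.meshgrid(np.arange(w),np.arange(h))
    p=cv2.undistortPoints(np.stack([u,v],-1).reshape(-1,1,2).astype(np.float64),c["mtx"],np.array(c["distortion"])).reshape(-1,2)
    z=c["range_z"].reshape(-1,1)
    P=np.hstack([p*z,z]); R=cv2.Rodrigues(np.array(c["rvec"],float))[0]
    W=(P-np.array(c["tvec"]).reshape(1,3))@R
    W[z[:,0]==0]=np.nan
    return W.reshape(h,w,3)
def save(c,n): cv2.imwrite("pics/"+n+".png",c["image"][:,:,::-1])
E
python3 - <<'E'
from h import *
for n in ("top","scene"):
    c=camera(n); save(c,n+"0"); np.save(n+"0.npy",cloud(c))
o=monitor.get_obs(); print(o["time_s"],o["ee_pos"],o["eef_rot"],o["force"],ctrl.tcp_to_grasp)
E
```

```text
0.1 [0.19456489 0.51418511 0.20492392] [-3.14051313e+00 -7.09040703e-05  2.77985973e+00] [-0.76637749  0.72566844 -0.75094687] -0.0188
```

View pics/top0.png

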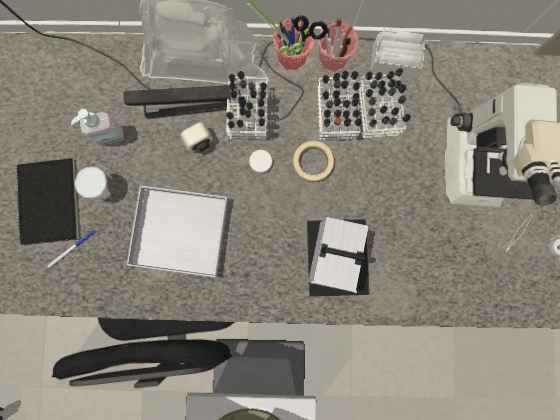

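View pics/scene0.png

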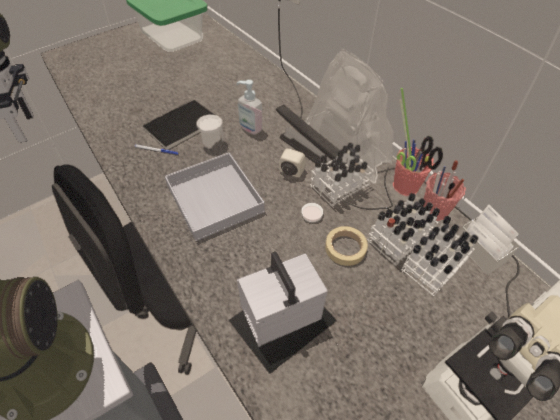

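Top view: the tray is at about (180,231), the mat and box at about (338,257) with the handle bar at about (342,254), the petri dish at (260,161), the tape at (313,161) and the timer at (197,137). The scene view shows the box's roof at about (283,290). Next I'll measure poses from the depth.

```bash
python3 - <<'E'
from h import *
T=np.load("top0.npy"); S=np.load("scene0.npy")
img=cv2.imread("pics/top0.png"); 
def rect(P,n):
    P=P[~np.isnan(P).any(1)]
    r=cv2.minAreaRect(P[:,:2].astype(np.float32)); print(n,len(P),np.round(r[0],3),np.round(r[1],3),round(r[2],1),"z",np.round(np.nanmedian(P[:,2]),3))
t=T[150:320,100:420].reshape(-1,3); x=img[150:320,100:420].reshape(-1,3)
U=np.arange(100,420)[None].repeat(170,0).ravel()
for nm,q in (("T",T),("S",S)):
    q=q.reshape(-1,3); ok=(q[:,0]>.2)&(q[:,0]<.75)&(q[:,1]<.1)&(q[:,1]>-.4)
    rect(q[ok&(abs(q[:,2]-.138)<.006)],nm+" roof"); rect(q[ok&(q[:,2]>.182)&(q[:,2]<.21)],nm+" handle")
rect(t[(t[:,2]>.034)&(t[:,2]<.046)&(U<240)],"tray rim")
dark=(x.max(1)<45)&(U>290)&(t[:,2]<.012); rect(t[dark],"mat")
rect(t[(t[:,2]>.012)&(U>285)&(U<340)&(np.arange(150,320)[:,None].repeat(320,1).ravel()<190)],"tape")
for p in ((161,260),(161,295),(137,197)): print(p,T[p])
i=cv2.imread("pics/scene0.png")[235:375,215:350]; cv2.imwrite("pics/crop.png",cv2.resize(i,None,fx=4,fy=4,interpolation=cv2.INTER_CUBIC))
E
```

```text
T roof 2163 [ 0.501 -0.196] [0.103 0.151] 78.4 z 0.142
T handle 260 [ 0.501 -0.195] [0.088 0.012] 78.9 z 0.2
S roof 2838 [ 0.501 -0.196] [0.101 0.152] 79.6 z 0.142
S handle 371 [ 0.501 -0.197] [0.088 0.013] 78.7 z 0.199
tray rim 649 [0.571 0.21 ] [0.316 0.298] 18.1 z 0.04
mat 330 [ 0.495 -0.21 ] [0.184 0.146] 2.7 z 0.004
tape 459 [ 0.728 -0.141] [0.102 0.079] 89.5 z 0.025
(161, 260) [ 0.73527604 -0.00615691  0.01610433]
(161, 295) [ 0.73613541 -0.09537253  0.02243044]
(137, 197) [0.78104693 0.14967649 0.06357977]
```

View pics/crop.png

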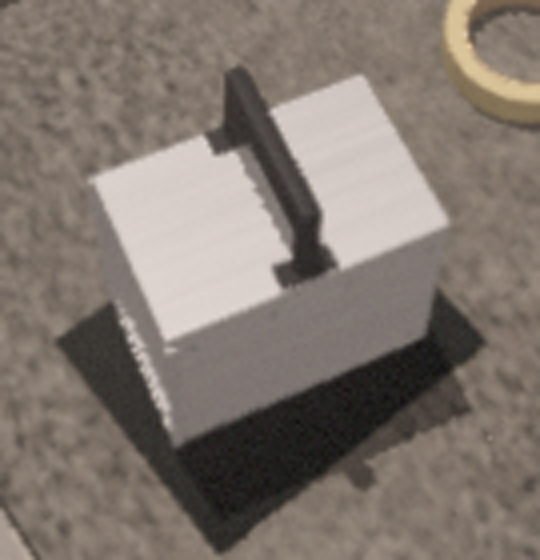

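The box's yaw is about -11°, with white rod edges showing in the robot-facing end, so the mouth faces the robot. I can't command tilt directly, so I'll test in free air how the arm behaves at its reach limit.

Request:
apply_moves --plan '[-44,-5,-40,0,-44,-5,-40,0,-44,-5,-40,0,-44,-5,-40,0,-44,-5,-40,0,-20,45,0,0,-20,45,0,0,-20,45,0,0,-20,45,0,0,-20,45,0,0,-20,45,0,0]'

```text
time_s: 1.2
ee_pos: [0.5085, 0.577, 0.3538]
eef_rot: [3.12, 0.008, 2.78]
force: [-0.3, -0.7, 18.5]
grip_width: 0.0938
grip_force: 0.0
```

```bash
python3 - <<'E'
from h import *
T=np.load("top0.npy"); img=cv2.imread("pics/top0.png")
q=T.reshape(-1,3); col=img.reshape(-1,3)
def rect(P,n):
    r=cv2.minAreaRect(P[:,:2].astype(np.float32)); print(n,len(P),np.round(r[0],3),np.round(r[1],3),round(r[2],1))
m=(q[:,2]>.036)&(q[:,2]<.044)&(q[:,0]>.38)&(q[:,0]<.69)&(q[:,1]>.03)&(q[:,1]<.36); rect(q[m],"tray")
m=(col.max(1)<60)&(q[:,2]<.012)&(q[:,0]>.35)&(q[:,0]<.65)&(q[:,1]>-.33)&(q[:,1]<-.05); rect(q[m],"mat")
o=monitor.get_obs(); print({k:np.round(v,3).tolist() for k,v in o.items()})
E
```

```text
tray 570 [0.551 0.193] [0.22  0.201] 84.0
mat 1088 [ 0.496 -0.214] [0.188 0.161] 2.5
{'time_s': 1.2, 'qpos': [0.8, 0.917, 0.234, 0.002, 1.968, -0.408], 'joint_vel': [-0.027, 0.478, -0.021, 0.011, -0.127, -0.025], 'tau': [0.49, -21.934, -145.661, 0.001, 1.391, 0.064], 'ee_pos': [0.509, 0.577, 0.354], 'eef_rot': [3.12, 0.008, 2.78], 'force': [-0.346, -0.738, 18.541], 'moment': [0.112, -0.016, 0.003], 'grip_force': 0.0, 'grip_width': 0.094}
```

Request:
apply_moves --plan '[-20,45,0,0,-20,45,0,0,-20,45,0,0,-20,45,0,0,-20,45,0,0]'

```text
time_s: 1.7
ee_pos: [0.5627, 0.6195, 0.2907]
eef_rot: [2.994, 0.057, 2.776]
force: [-0.5, 0.9, -0.4]
grip_width: 0.0937
grip_force: 0.0
```

```bash
python3 - <<'E'
from h import *
o=monitor.get_obs(); print({k:np.round(v,3).tolist() for k,v in o.items()})
E
```

```text
{'time_s': 1.7, 'qpos': [0.787, 1.001, 0.236, 0.009, 1.747, -0.42], 'joint_vel': [-0.023, 0.128, -0.002, 0.016, -0.402, -0.022], 'tau': [0.164, -88.64, -36.751, 0.045, 0.452, 0.054], 'ee_pos': [0.563, 0.619, 0.291], 'eef_rot': [2.994, 0.057, 2.776], 'force': [-0.546, 0.861, -0.388], 'moment': [-0.06, 0.062, 0.034], 'grip_force': 0.0, 'grip_width': 0.094}
```

The tilt builds up at the reach limit and stays. So I'll lay the tool horizontal along the box's y axis, and then spin about tool z will tip the box. I'll fit the kinematics and check that this is feasible.

```bash
cat > k.py <<'E'
import numpy as np
from scipy.spatial.transform import Rotation as Ro
from scipy.optimize import least_squares
LO=np.array([-3.03,-.79,.23,-1.04,0,-2.55]);HI=np.array([3.03,2.21,2.52,4.18,3.07,2.55])
D=[([1.142,.3,1.521,0,1.321,-.067],[.19456,.51419,.20492],[-3.1405,0,2.77986]),
([.8,.917,.234,.002,1.968,-.408],[.5085,.577,.3538],[3.12,.008,2.78]),
([.787,1.001,.236,.009,1.747,-.42],[.5627,.6195,.2907],[2.994,.057,2.776])]
def fk(q,p,s4=1):
    a,b,h,L,e=p
    rz=lambda t:Ro.from_euler('z',t); ry=lambda t:Ro.from_euler('y',t)
    A=rz(q[0])*ry(q[1]); B=A*ry(q[2])
    R=B*rz(s4*q[3])*ry(q[4])*rz(q[5]+np.pi/2)
    return np.array([0,0,h])+A.apply([0,0,a])+B.apply([e,0,b])+R.apply([0,0,L]),R
def fit():
    f=lambda p:np.concatenate([fk(q,p)[0]-np.array(x) for q,x,_ in D])
    best=least_squares(f,[.4,.4,.35,.25,0.]); return best.x,best.fun
P,F=fit()
def ik(pos,R,p=None,n=12,seed=0,q0=None):
    p=P if p is None else p
    g=np.random.default_rng(seed); sols=[]
    for i in range(n):
        s=g.uniform(LO,HI) if q0 is None else np.clip(q0,LO+1e-3,HI-1e-3)
        f=lambda q:np.concatenate([(fk(q,p)[0]-pos)*5,(fk(q,p)[1]*R.inv()).as_rotvec()])
        r=least_squares(f,s,bounds=(LO,HI))
        if r.cost<1e-6 and not any(np.linalg.norm(r.x-s)<.05 for s in sols): sols.append(r.x)
        if q0 is not None: break
    return sols
E
python3 - <<'E'
from k import *
from scipy.spatial.transform import Rotation as Ro
print(P.round(4),abs(F).max())
for q,x,r in D:
    for s in (1,-1):print(s,fk(q,P,s)[1].as_euler('xyz').round(4),r)
yb=np.radians(-11.1); bx=np.array([np.cos(yb),np.sin(yb),0]);by=np.array([-np.sin(yb),np.cos(yb),0])
for nm,sg in (("left+",1),("right-",-1)):
  t=by*sg
  for ys in (1,-1):
    y=bx*ys; R0=Ro.from_matrix(np.stack([np.cross(y,t),y,t],1))
    for pn,c,z in (("grasp",[.501,-.196],.188),("lift",[.501,-.196],.32),("tray",[.52,.19],.27)):
      for th in ((0,) if pn!="tray" else (0,-.8)):
        R=Ro.from_rotvec(by*th)*R0
        S=ik(np.array([*c,z])+t*.019,R)
        print(nm,ys,pn,th,[s.round(2).tolist() for s in S])
E
```

```text
[0.4213 0.4472 0.2613 0.311  0.0388] 0.03329540738435405
1 [-3.1412 -0.      2.7798] [-3.1405, 0, 2.77986]
-1 [-3.1412 -0.      2.7798] [-3.1405, 0, 2.77986]
1 [3.1201 0.0073 2.7795] [3.12, 0.008, 2.78]
-1 [3.1216 0.0106 2.7779] [3.12, 0.008, 2.78]
1 [2.9941 0.0563 2.7759] [2.994, 0.057, 2.776]
-1 [3.0009 0.0718 2.7705] [2.994, 0.057, 2.776]
left+ 1 grasp 0 [[-0.83, 0.95, 1.33, 1.13, 2.04, -0.81]]
left+ 1 lift 0 [[-0.83, 0.74, 1.34, 1.23, 2.11, -0.61]]
left+ 1 tray 0 [[-0.21, 0.51, 1.9, 1.56, 1.58, -0.84]]
left+ 1 tray -0.8 [[-0.21, 0.51, 1.9, 1.56, 1.58, -1.64]]
left+ -1 grasp 0 [[-0.83, 0.95, 1.33, 1.13, 2.04, 2.33]]
left+ -1 lift 0 [[-0.83, 0.74, 1.34, 1.23, 2.11, 2.54]]
left+ -1 tray 0 [[-0.21, 0.51, 1.9, 1.56, 1.58, 2.3]]
left+ -1 tray -0.8 [[-0.21, 0.51, 1.9, 1.56, 1.58, 1.5]]
right- 1 grasp 0 []
right- 1 lift 0 []
right- 1 tray 0 []
right- 1 tray -0.8 []
right- -1 grasp 0 []
right- -1 lift 0 []
right- -1 tray 0 []
right- -1 tray -0.8 []
```

```bash
python3 - <<'E'
s=open('k.py').read()
s=s.replace("a,b,h,L,e=p","a,b,h,L,e,d=p").replace("A.apply([0,0,a])","A.apply([0,d,a])").replace("[.4,.4,.35,.25,0.]","[.4,.4,.35,.25,0.,.03]")
s+='''
def rows(R,steps):
    out=[]
    for d,s in steps:
        v=R.inv().apply(np.array(d)*1000); out.append([int(round(x)) for x in v]+[s]); R=R*Ro.from_euler('z',s)
    return out
def show(l): print([x for r in l for x in r])
yb=np.radians(-11.1); bx=np.array([np.cos(yb),np.sin(yb),0]);by=np.array([-np.sin(yb),np.cos(yb),0]);Z=np.array([0,0,1.])
RH=Ro.from_matrix(np.stack([np.cross(bx,by),bx,by],1))
def now():
    from station import monitor
    o=monitor.get_obs(); R=Ro.from_euler('xyz',o["eef_rot"]); return np.array(o["ee_pos"]),R,o
'''
open('k.py','w').write(s)
E
python3 - <<'E'
from k import *
print(P.round(4),abs(F).max())
p,R,o=now(); d=(np.array([.08,.595,.5])-p)
show(rows(R,[(d/12,.14)]*10+[(d/12,0)]*2))
# continuity trace
q=ik(np.array([.501,-.196,.188])+by*.019,RH); print([x.round(2).tolist() for x in q])
for q in q:
  pts=[np.array([.501,-.196,.188])+by*.019-by*.15, np.array([.44,-.40,.45]),np.array([.40,-.1,.6]),np.array([.35,.3,.65]),np.array([.2,.7,.65]),np.array([.15,.8,.75])]
  for a,b in zip(pts[:-1],pts[1:]):
    for s in np.linspace(0,1,6):
      r=ik(a+(b-a)*s,RH,q0=q)
      if r:q=r[0]
      else: print("fail",a+(b-a)*s);break
    print(q.round(2))
E
```

```text
[0.4235 0.4478 0.2235 0.2718 0.0418 0.0367] 0.00018994816251660662
[36, -13, -22, 0.14, 34, -18, -22, 0.14, 31, -23, -22, 0.14, 27, -27, -22, 0.14, 23, -30, -22, 0.14, 19, -33, -22, 0.14, 14, -35, -22, 0.14, 9, -37, -22, 0.14, 4, -38, -22, 0.14, -2, -38, -22, 0.14, -7, -38, -22, 0, -7, -38, -22, 0]
[[-0.83, 0.84, 1.42, 1.13, 2.05, -0.8]]
[-1.09  0.87  0.72  1.56  2.47 -0.02]
[-0.88  0.13  1.44  1.57  2.26 -0.  ]
[-0.01 -0.37  1.77  1.54  1.39  0.16]
[1.16 0.02 1.46 1.14 0.24 0.44]
[1.32 0.25 0.96 0.16 0.36 1.42]
```

Request:
apply_moves --plan '[36,-13,-22,0.14,34,-18,-22,0.14,31,-23,-22,0.14,27,-27,-22,0.14,23,-30,-22,0.14,19,-33,-22,0.14,14,-35,-22,0.14,9,-37,-22,0.14,4,-38,-22,0.14,-2,-38,-22,0.14,-7,-38,-22,0,-7,-38,-22,0]'

```text
time_s: 2.9
ee_pos: [0.0807, 0.5894, 0.5036]
eef_rot: [3.058, -0.135, 1.398]
force: [0.0, 0.3, 0.4]
grip_width: 0.0939
grip_force: 0.0
```

```bash
cat > st.py <<'E'
from k import *
p,R,o=now(); M=R.as_matrix()
print(o["time_s"],p.round(3),"q",np.round(o["qpos"],2),"t",M[:,2].round(3),"az",np.arctan2(M[1,2],M[0,2]).round(3),"tooly",M[:,1].round(3),"F",np.round(o["force"],1))
print("goal t",by.round(3),"y",bx.round(3),"rotvec err (tool)",(R.inv()*RH).as_rotvec().round(3))
E
python3 st.py
```

```text
2.9 [0.081 0.589 0.504] q [ 1.41  0.32  0.82 -0.09  1.86  1.56] t [ 0.105  0.117 -0.987] az 0.84 tooly [ 0.98  -0.182  0.083] F [0.  0.3 0.4]
goal t [0.193 0.981 0.   ] y [ 0.981 -0.193  0.   ] rotvec err (tool) [0.052 1.434 0.075]
```

Request:
apply_moves --plan '[35,0,-35,0,35,0,-35,0,35,0,-35,0,35,0,-35,0,35,0,-35,0,35,0,-35,0,35,0,-35,0,35,0,-35,0,35,0,-35,0,35,0,-35,0]'

```text
time_s: 3.9
ee_pos: [0.0791, 0.6249, 0.6338]
eef_rot: [3.053, -0.323, 1.416]
force: [0.0, -0.4, -0.0]
grip_width: 0.094
grip_force: 0.0
```

```bash
python3 st.py
```

```text
3.9 [0.079 0.625 0.634] q [ 1.43  0.52  0.24 -0.1   2.07  1.53] t [ 0.136  0.299 -0.945] az 1.143 tooly [ 0.98  -0.182  0.084] F [ 0.  -0.4 -0. ]
goal t [0.193 0.981 0.   ] y [ 0.981 -0.193  0.   ] rotvec err (tool) [0.043 1.245 0.079]
```

Request:
apply_moves --plan '[48,0,-15,0,48,0,-15,0,48,0,-15,0,48,0,-15,0,48,0,-15,0,48,0,-10,0,48,0,-10,0,48,0,-10,0,48,0,-10,0,48,0,-10,0,48,0,0,0,48,0,0,0]'

```text
time_s: 5.1
ee_pos: [0.1035, 0.7519, 0.6308]
eef_rot: [3.037, -0.651, 1.451]
force: [-0.2, 0.7, 0.5]
grip_width: 0.0941
grip_force: 0.0
```

```bash
python3 st.py
```

```text
5.1 [0.103 0.752 0.631] q [ 1.42  0.59  0.24 -0.08  1.66  1.53] t [ 0.176  0.586 -0.791] az 1.279 tooly [ 0.98  -0.181  0.083] F [-0.2  0.7  0.5]
goal t [0.193 0.981 0.   ] y [ 0.981 -0.193  0.   ] rotvec err (tool) [0.028 0.916 0.082]
```

Request:
apply_moves --plan '[48,0,0,0.08,48,0,0,0,48,0,0,0,48,0,0,0,48,0,0,0,48,0,5,0,48,0,5,0,48,0,5,0,48,0,5,0,48,0,5,0,48,0,10,0,48,0,10,0,48,0,10,0,48,0,10,0,48,0,10,0,48,0,15,0,48,0,15,0,48,0,15,0]'

```text
time_s: 6.9
ee_pos: [0.1616, 0.8527, 0.7151]
eef_rot: [3.097, -1.166, 1.385]
force: [0.5, -1.1, -0.4]
grip_width: 0.094
grip_force: 0.0
```

```bash
python3 st.py
```

```text
6.9 [0.162 0.853 0.715] q [ 1.34  0.63  0.24 -0.01  1.11  1.56] t [ 0.213  0.894 -0.394] az 1.337 tooly [ 0.974 -0.224  0.017] F [ 0.5 -1.1 -0.4]
goal t [0.193 0.981 0.   ] y [ 0.981 -0.193  0.   ] rotvec err (tool) [0.036 0.405 0.011]
```

Request:
apply_moves --plan '[44,-20,10,0,44,-20,10,0,44,-20,10,0,44,-20,10,0,44,-20,15,0,44,-20,15,0,44,-20,15,0,44,-20,15,0,44,-20,15,0,44,-20,15,0,44,-20,15,0]'

```text
time_s: 8.0
ee_pos: [-0.0062, 0.8502, 0.8158]
eef_rot: [3.081, -1.439, 1.443]
force: [-0.6, 1.2, -0.7]
grip_width: 0.0935
grip_force: 0.0
```

```bash
python3 st.py
```

```text
8.0 [-0.006  0.85   0.816] q [ 1.6   0.58  0.24 -0.28  0.91  1.77] t [ 0.186  0.974 -0.131] az 1.383 tooly [ 0.982 -0.186  0.008] F [-0.6  1.2 -0.7]
goal t [0.193 0.981 0.   ] y [ 0.981 -0.193  0.   ] rotvec err (tool) [-0.006  0.131  0.008]
```

Request:
apply_moves --plan '[46,0,15,0,46,0,15,0,46,0,15,0,46,0,15,0,46,0,15,0]'

```text
time_s: 8.5
ee_pos: [0.0195, 0.8101, 0.8863]
eef_rot: [2.795, -1.552, 1.75]
force: [0.3, -1.0, 0.7]
grip_width: 0.094
grip_force: 0.0
```

```bash
python3 st.py
```

```text
8.5 [0.019 0.81  0.886] q [ 1.55  0.51  0.24 -0.2   0.85  1.7 ] t [ 0.166  0.986 -0.017] az 1.404 tooly [ 0.986 -0.166  0.006] F [ 0.3 -1.   0.7]
goal t [0.193 0.981 0.   ] y [ 0.981 -0.193  0.   ] rotvec err (tool) [-0.027  0.017  0.006]
```

```bash
cat >> k.py <<'E'
def path(wps,step=.048,spin=0):
    p,R,o=now(); q=np.array(o["qpos"]); st=[];c=p
    for w in wps:
        w=np.array(w); n=max(1,int(np.ceil(np.linalg.norm(w-c)/step))); st+=[((w-c)/n,0)]*n; c=w
    x=p.copy(); mx=0
    for d,_ in st:
        x=x+d; r=ik(x,R,q0=q)
        if not r: print("IK fail",x.round(3)); break
        mx=max(mx,(abs(r[0]-q)/np.array([2.22,2.22,2.57,3.14,3.14,3.14])*10).max()); q=r[0]
    l=rows(R,st); print(len(l),"maxspeedfrac",round(mx,2),"qend",q.round(2))
    for i in range(0,len(l),20): show(l[i:i+20])
E
python3 - <<'E'
from k import *
b=np.array([.501,-.196,.188])
path([[.2,.65,.75],[.35,.3,.65],[.42,-.1,.6],[.44,-.40,.45],b-by*.1])
E
```

```text
38 maxspeedfrac 1.33 qend [-0.96  0.97  1.14  1.07  2.21 -0.73]
[-23, 34, -21, 0, -23, 34, -21, 0, -23, 34, -21, 0, -23, 34, -21, 0, -23, 34, -21, 0, -23, 34, -21, 0, -12, 23, -35, 0, -12, 23, -35, 0, -12, 23, -35, 0, -12, 23, -35, 0, -12, 23, -35, 0, -12, 23, -35, 0, -12, 23, -35, 0, -12, 23, -35, 0, -12, 23, -35, 0, -6, 15, -42, 0, -6, 15, -42, 0, -6, 15, -42, 0, -6, 15, -42, 0, -6, 15, -42, 0]
[-6, 15, -42, 0, -6, 15, -42, 0, -6, 15, -42, 0, -6, 15, -42, 0, -19, 9, -36, 0, -19, 9, -36, 0, -19, 9, -36, 0, -19, 9, -36, 0, -19, 9, -36, 0, -19, 9, -36, 0, -19, 9, -36, 0, -19, 9, -36, 0, -43, 4, 19, 0, -43, 4, 19, 0, -43, 4, 19, 0, -43, 4, 19, 0, -43, 4, 19, 0, -43, 4, 19, 0]
```

Request:
apply_moves --plan '[-23,34,-21,0,-23,34,-21,0,-23,34,-21,0,-23,34,-21,0,-23,34,-21,0,-23,34,-21,0,-12,23,-35,0,-12,23,-35,0,-12,23,-35,0,-12,23,-35,0,-12,23,-35,0,-12,23,-35,0,-12,23,-35,0,-12,23,-35,0,-12,23,-35,0]'

```text
time_s: 10.0
ee_pos: [0.3287, 0.3271, 0.674]
eef_rot: [2.537, -1.548, 2.012]
force: [0.2, 0.2, 0.8]
grip_width: 0.0941
grip_force: 0.0
```

```bash
python3 st.py; python3 - <<'E'
from k import *
b=np.array([.501,-.196,.188])
path([[.36,.28,.65],[.42,-.1,.6],[.44,-.40,.45]])
E
```

```text
10.0 [0.329 0.327 0.674] q [ 0.08 -0.38  1.72  1.49  1.34  0.23] t [ 0.164  0.986 -0.018] az 1.406 tooly [ 0.986 -0.163  0.013] F [0.2 0.2 0.8]
goal t [0.193 0.981 0.   ] y [ 0.981 -0.193  0.   ] rotvec err (tool) [-0.03   0.018  0.013]
19 maxspeedfrac 0.58 qend [-1.08  0.88  0.68  1.55  2.49 -0.02]
[-13, 19, -20, 0, -13, 19, -20, 0, -6, 13, -40, 0, -6, 13, -40, 0, -6, 13, -40, 0, -6, 13, -40, 0, -6, 13, -40, 0, -6, 13, -40, 0, -6, 13, -40, 0, -6, 13, -40, 0, -6, 13, -40, 0, -20, 8, -36, 0, -20, 8, -36, 0, -20, 8, -36, 0, -20, 8, -36, 0, -20, 8, -36, 0, -20, 8, -36, 0, -20, 8, -36, 0, -20, 8, -36, 0]
```

Request:
apply_moves --plan '[-13,19,-20,0.013,-13,19,-20,0,-6,13,-40,0,-6,13,-40,0,-6,13,-40,0,-6,13,-40,0,-6,13,-40,0,-6,13,-40,0,-6,13,-40,0,-6,13,-40,0,-6,13,-40,0,-20,8,-36,0,-20,8,-36,0,-20,8,-36,0,-20,8,-36,0,-20,8,-36,0,-20,8,-36,0,-20,8,-36,0,-20,8,-36,0]'

```text
time_s: 11.9
ee_pos: [0.4317, -0.3914, 0.4467]
eef_rot: [-3.067, -1.55, 1.332]
force: [0.1, -0.6, 0.4]
grip_width: 0.094
grip_force: 0.0
```

```bash
python3 st.py; python3 - <<'E'
from k import *
b=np.array([.501,-.196,.188])
path([b-by*.12])
E
```

```text
11.9 [ 0.432 -0.391  0.447] q [-1.09  0.84  0.75  1.51  2.49 -0.06] t [ 0.164  0.986 -0.021] az 1.406 tooly [ 0.986 -0.164 -0.002] F [ 0.1 -0.6  0.4]
goal t [0.193 0.981 0.   ] y [ 0.981 -0.193  0.   ] rotvec err (tool) [-0.029  0.021 -0.001]
6 maxspeedfrac 0.48 qend [-0.98  1.    1.09  1.06  2.24 -0.71]
[-43, 6, 15, 0, -43, 6, 15, 0, -43, 6, 15, 0, -43, 6, 15, 0, -43, 6, 15, 0, -43, 6, 15, 0]
```

Request:
apply_moves --plan '[-43,6,15,0,-43,6,15,0,-43,6,15,0,-43,6,15,0,-43,6,15,0,-43,6,15,0,0,0,0,0]'

```text
time_s: 12.6
ee_pos: [0.4805, -0.3102, 0.1829]
eef_rot: [-2.588, -1.554, 0.854]
force: [0.2, 0.4, -0.2]
grip_width: 0.0941
grip_force: 0.0
```

```bash
python3 st.py; python3 - <<'E'
from h import *
from k import path,by
c=camera("scene"); save(c,"pre"); 
i=c["image"][200:400,180:460,::-1]; cv2.imwrite("pics/pre_c.png",cv2.resize(i,None,fx=2.5,fy=2.5))
b=np.array([.501,-.196,.188]); path([b+by*.005])
E
```

```text
12.6 [ 0.481 -0.31   0.183] q [-0.97  1.    1.1   1.07  2.24 -0.71] t [ 0.162  0.987 -0.014] az 1.408 tooly [ 0.987 -0.162 -0.009] F [ 0.2  0.4 -0.2]
goal t [0.193 0.981 0.   ] y [ 0.981 -0.193  0.   ] rotvec err (tool) [-0.031  0.015 -0.009]
3 maxspeedfrac 0.39 qend [-0.84  0.86  1.38  1.1   2.08 -0.79]
[1, 1, 41, 0, 1, 1, 41, 0, 1, 1, 41, 0]
```

View pics/pre_c.png

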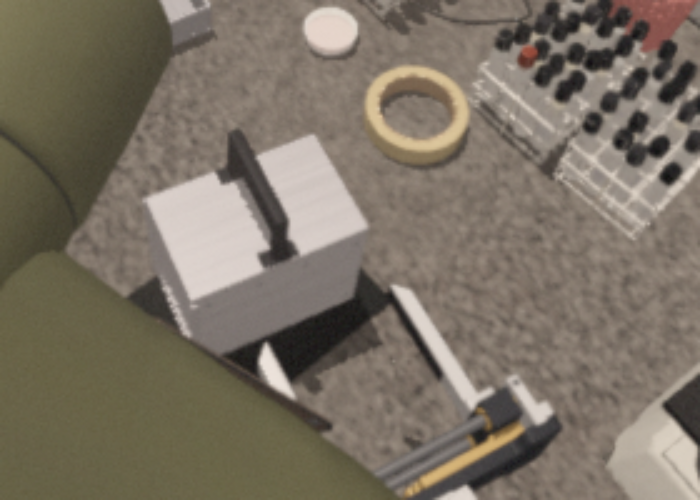

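The gripper is lying horizontal with its fingers straddling the bar's line at about (270,365) and (410,310), and the box is undisturbed. I'll move in and grip.

Request:
apply_moves --plan '[1,1,30,0,1,1,30,0,1,1,30,0,1,0,30,0,1,0,12,0,0,0,0,0]'

```text
time_s: 13.25
ee_pos: [0.5053, -0.1824, 0.1917]
eef_rot: [-3.131, -1.549, 1.397]
force: [0.1, -0.1, 0.0]
grip_width: 0.0943
grip_force: 0.0
```

Request:
apply_moves --plan '[0,0,0,0,0,0,0,0,0,0,0,0,0,0,0,0,0,0,0,0,0,0,0,0,0,0,0,0,0,0,0,0]' --hand -1 --squeeze 50

```text
time_s: 14.05
ee_pos: [0.505, -0.1821, 0.1894]
eef_rot: [-2.987, -1.55, 1.253]
force: [0.1, 0.3, -0.4]
grip_width: 0.0335
grip_force: 0.0
```

```bash
python3 st.py
```

```text
14.05 [ 0.505 -0.182  0.189] q [-0.83  0.84  1.4   1.1   2.06 -0.79] t [ 0.162  0.987 -0.02 ] az 1.408 tooly [ 0.987 -0.162 -0.003] F [ 0.1  0.3 -0.4]
goal t [0.193 0.981 0.   ] y [ 0.981 -0.193  0.   ] rotvec err (tool) [-0.031  0.02  -0.003]
```

Request:
apply_moves --plan '[0,0,0,0,0,0,0,0,0,0,0,0,0,0,0,0,0,0,0,0]'

```text
time_s: 14.55
ee_pos: [0.505, -0.1822, 0.1894]
eef_rot: [-2.993, -1.55, 1.259]
force: [-0.8, -0.9, -1.0]
grip_width: 0.0116
grip_force: 50.0
```

Request:
apply_moves --plan '[5,0,0,0,10,0,0,0,15,0,0,0,20,0,0,0,25,0,0,0,25,0,0,0,15,0,0,0,5,0,0,0,0,0,0,0,0,0,0,0,0,0,0,0]'

```text
time_s: 15.65
ee_pos: [0.5057, -0.1798, 0.3084]
eef_rot: [-2.901, -1.551, 1.167]
force: [0.5, -0.1, -6.3]
grip_width: 0.012
grip_force: 50.0
```

```bash
python3 st.py; python3 - <<'E'
from k import *
# bar centre target over tray, bar x back by .05
path([np.array([.50,.19,.30])+by*.013],step=.025)
E
```

```text
15.65 [ 0.506 -0.18   0.308] q [-0.83  0.67  1.38  1.21  2.14 -0.58] t [ 0.162  0.987 -0.019] az 1.408 tooly [ 0.987 -0.162 -0.005] F [ 0.5 -0.1 -6.3]
goal t [0.193 0.981 0.   ] y [ 0.981 -0.193  0.   ] rotvec err (tool) [-0.031  0.019 -0.004]
16 maxspeedfrac 0.22 qend [-0.22  0.34  1.92  1.52  1.6  -0.69]
[0, -4, 24, 0, 0, -4, 24, 0, 0, -4, 24, 0, 0, -4, 24, 0, 0, -4, 24, 0, 0, -4, 24, 0, 0, -4, 24, 0, 0, -4, 24, 0, 0, -4, 24, 0, 0, -4, 24, 0, 0, -4, 24, 0, 0, -4, 24, 0, 0, -4, 24, 0, 0, -4, 24, 0, 0, -4, 24, 0, 0, -4, 24, 0]
```

Request:
apply_moves --plan '[0,-1,6,0,0,-2,14,0,0,-4,24,0,0,-4,24,0,0,-4,24,0,0,-4,24,0,0,-4,24,0,0,-4,24,0,0,-4,24,0,0,-4,24,0,0,-4,24,0,0,-4,24,0,0,-4,24,0,0,-4,24,0,0,-4,24,0,0,-4,24,0,0,-3,20,0,0,-2,14,0,0,0,6,0,0,0,0,0]'

```text
time_s: 17.65
ee_pos: [0.5068, 0.2217, 0.3014]
eef_rot: [-2.984, -1.55, 1.251]
force: [-0.4, -0.8, -7.2]
grip_width: 0.0114
grip_force: 50.0
```

```bash
python3 st.py; python3 - <<'E'
from h import *
c=camera("top"); save(c,"top1"); W=cloud(c).reshape(-1,3)
m=(abs(W[:,2]-.255)<.025)&(W[:,0]>.38)&(W[:,0]<.62)&(W[:,1]>.08)&(W[:,1]<.3)
print(m.sum(),cv2.minAreaRect(W[m][:,:2].astype(np.float32)))
E
```

```text
17.65 [0.507 0.222 0.301] q [-0.18  0.34  1.91  1.55  1.57 -0.68] t [ 0.162  0.987 -0.02 ] az 1.408 tooly [ 0.987 -0.162 -0.003] F [-0.4 -0.8 -7.2]
goal t [0.193 0.981 0.   ] y [ 0.981 -0.193  0.   ] rotvec err (tool) [-0.031  0.021 -0.003]
3065 ((0.49441635608673096, 0.16965042054653168), (0.1781288981437683, 0.15581107139587402), 78.96458435058594)
```

View pics/top1.png

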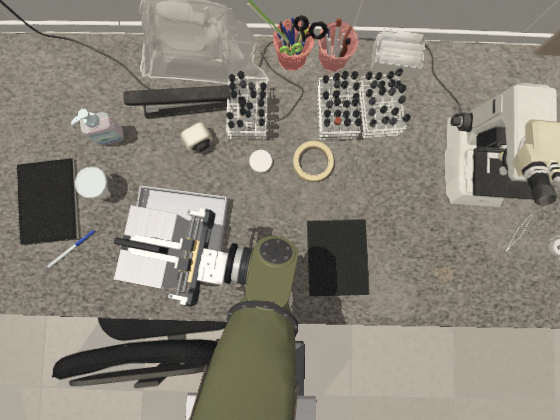

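Request:
apply_moves --plan '[-11,5,-2,0,-11,5,-3,0,-11,5,-3,0,-11,5,-2,0,0,0,0,-0.06,0,0,0,-0.09,0,0,0,-0.1,0,0,0,-0.1,0,0,0,-0.1,0,0,0,-0.1,0,0,0,-0.1,0,0,0,-0.07,0,0,0,-0.03]'

```text
time_s: 19.0
ee_pos: [0.5251, 0.2069, 0.2571]
eef_rot: [1.6, -0.822, 2.956]
force: [1.3, -0.4, -4.7]
grip_width: 0.012
grip_force: 50.0
```

```bash
python3 st.py; python3 - <<'E'
from h import *
c=camera("scene"); save(c,"tip"); 
i=c["image"][100:340,60:380,::-1]; cv2.imwrite("pics/tip_c.png",cv2.resize(i,None,fx=2,fy=2))
E
```

```text
19.0 [0.525 0.207 0.257] q [-0.2   0.46  1.87  1.53  1.58 -1.51] t [ 0.163  0.986 -0.02 ] az 1.407 tooly [ 0.725 -0.106  0.68 ] F [ 1.3 -0.4 -4.7]
goal t [0.193 0.981 0.   ] y [ 0.981 -0.193  0.   ] rotvec err (tool) [-0.036  0.008  0.749]
```

View pics/tip_c.png

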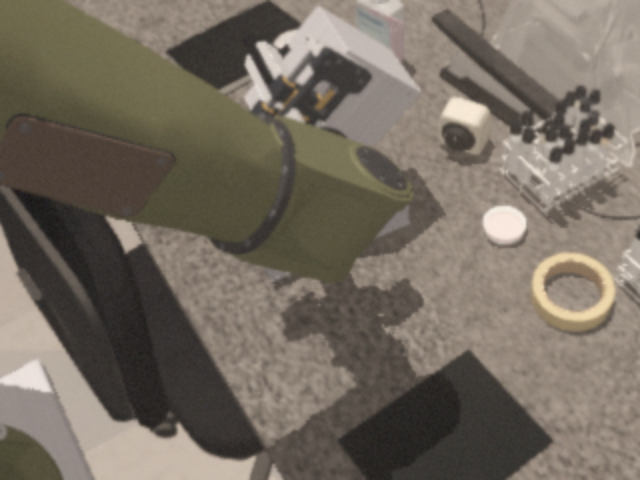

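The box is tipped about 43° with its +x end up, over the tray. I'll hold it there, then level it and heft.

Request:
apply_moves --plan '[0,0,0,0,0,0,0,0,0,0,0,0,0,0,0,0,0,0,0,0,0,0,0,0,0,0,0,0,0,0,0,0,0,0,0,0,0,0,0,0,0,0,0,0,0,0,0,0]'

```text
time_s: 20.25
ee_pos: [0.5247, 0.2073, 0.2577]
eef_rot: [1.601, -0.824, 2.956]
force: [0.7, -0.8, -3.2]
grip_width: 0.0114
grip_force: 50.0
```

Request:
apply_moves --plan '[0,0,0,0.05,0,0,0,0.1,0,0,0,0.1,0,0,0,0.1,0,0,0,0.1,0,0,0,0.1,0,0,0,0.1,0,0,0,0.07,0,0,0,0.03,0,0,0,0,0,0,0,0,0,0,0,0]'

```text
time_s: 21.45
ee_pos: [0.5247, 0.2073, 0.2577]
eef_rot: [-3.029, -1.55, 1.295]
force: [-1.2, -0.1, -2.9]
grip_width: 0.0117
grip_force: 50.0
```

Request:
apply_moves --plan '[0,0,0,0,0,0,0,0,0,0,0,0,0,0,0,0,0,0,0,0,0,0,0,0]'

```text
time_s: 22.05
ee_pos: [0.5247, 0.2073, 0.2577]
eef_rot: [-2.99, -1.55, 1.256]
force: [-0.6, -0.1, -3.0]
grip_width: 0.0118
grip_force: 50.0
```

Request:
apply_moves --plan '[0,0,0,0]'

```text
time_s: 22.15
ee_pos: [0.5248, 0.2073, 0.2577]
eef_rot: [-2.992, -1.55, 1.258]
force: [-0.0, -0.1, -2.6]
grip_width: 0.0115
grip_force: 50.0
```

Request:
apply_moves --plan '[0,0,0,0]'

```text
time_s: 22.25
ee_pos: [0.5248, 0.2073, 0.2577]
eef_rot: [-2.991, -1.55, 1.257]
force: [-0.1, -0.1, -2.9]
grip_width: 0.0118
grip_force: 50.0
```

```bash
python3 st.py
```

```text
22.25 [0.525 0.207 0.258] q [-0.2   0.46  1.87  1.53  1.58 -0.76] t [ 0.162  0.987 -0.02 ] az 1.408 tooly [ 0.987 -0.163 -0.003] F [-0.1 -0.1 -2.9]
goal t [0.193 0.981 0.   ] y [ 0.981 -0.193  0.   ] rotvec err (tool) [-0.031  0.02  -0.003]
```

The heft reads about 2.9 N, which is the empty weight, so both rods are out. I'll return the box to the mat.

```bash
python3 - <<'E'
from k import *
path([[.52,.19,.305],[.502,-.194,.3]],step=.03)
E
```

```text
15 maxspeedfrac 0.27 qend [-0.85  0.7   1.35  1.19  2.15 -0.6 ]
[23, -1, -9, 0, 23, -1, -9, 0, -1, 3, -29, 0, -1, 3, -29, 0, -1, 3, -29, 0, -1, 3, -29, 0, -1, 3, -29, 0, -1, 3, -29, 0, -1, 3, -29, 0, -1, 3, -29, 0, -1, 3, -29, 0, -1, 3, -29, 0, -1, 3, -29, 0, -1, 3, -29, 0, -1, 3, -29, 0]
```

Request:
apply_moves --plan '[12,0,-4,0,24,-1,-9,0,12,0,-10,0,-1,3,-25,0,-1,3,-29,0,-1,3,-29,0,-1,3,-29,0,-1,3,-29,0,-1,3,-29,0,-1,3,-29,0,-1,3,-29,0,-1,3,-29,0,-1,3,-29,0,-1,3,-29,0,-1,3,-29,0,-1,3,-29,0,-1,2,-20,0,0,0,-5,0,0,0,0,0,0,0,0,0]'

```text
time_s: 24.25
ee_pos: [0.496, -0.2133, 0.3003]
eef_rot: [-2.984, -1.55, 1.25]
force: [0.6, 0.1, -1.9]
grip_width: 0.0115
grip_force: 50.0
```

```bash
python3 st.py; python3 - <<'E'
from k import *
path([[.502,-.194,.200]],step=.02)
from h import *
c=camera("top"); save(c,"top2"); i=c["image"][120:330,90:400,::-1]; cv2.imwrite("pics/top2_c.png",cv2.resize(i,None,fx=2.4,fy=2.4))
E
```

```text
24.25 [ 0.496 -0.213  0.3  ] q [-0.87  0.71  1.32  1.18  2.18 -0.59] t [ 0.162  0.987 -0.02 ] az 1.408 tooly [ 0.987 -0.162 -0.003] F [ 0.6  0.1 -1.9]
goal t [0.193 0.981 0.   ] y [ 0.981 -0.193  0.   ] rotvec err (tool) [-0.031  0.02  -0.003]
6 maxspeedfrac 0.1 qend [-0.85  0.84  1.37  1.1   2.09 -0.77]
[-17, 1, 4, 0, -17, 1, 4, 0, -17, 1, 4, 0, -17, 1, 4, 0, -17, 1, 4, 0, -17, 1, 4, 0]
```

View pics/top2_c.png

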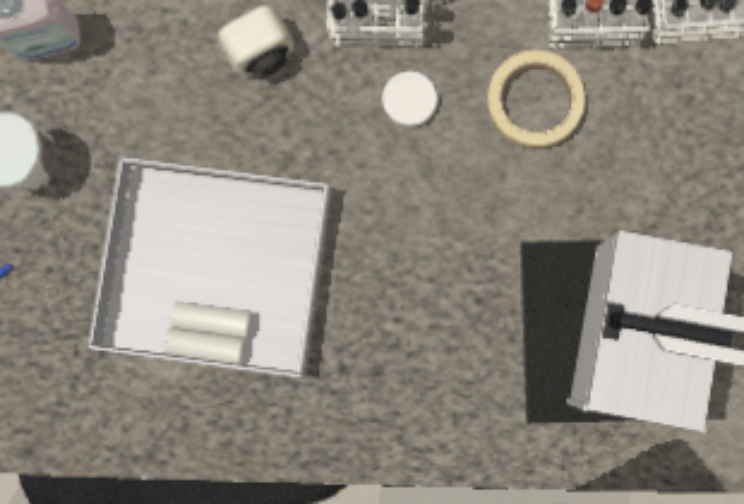

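Two rods lie in the tray at crop pixels (208,335), and nothing behind has moved. The box is above the mat, so I'll lower it.

Request:
apply_moves --plan '[-10,1,4,0,-17,1,4,0,-17,1,4,0,-17,1,4,0,-17,1,4,0,-15,1,2,0,-6,0,0,0,-4,0,0,0,-3,0,0,0,-2,0,0,0,0,0,0,0,0,0,0,0]'

```text
time_s: 25.5
ee_pos: [0.5049, -0.1954, 0.192]
eef_rot: [-3.014, -1.55, 1.28]
force: [0.0, 0.5, -3.6]
grip_width: 0.0121
grip_force: 50.0
```

```bash
python3 st.py
```

```text
25.5 [ 0.505 -0.195  0.192] q [-0.84  0.85  1.37  1.1   2.08 -0.78] t [ 0.162  0.987 -0.021] az 1.408 tooly [ 0.987 -0.163 -0.003] F [ 0.   0.5 -3.6]
goal t [0.193 0.981 0.   ] y [ 0.981 -0.193  0.   ] rotvec err (tool) [-0.031  0.021 -0.002]
```

Request:
apply_moves --plan '[-1,0,0,0,-1,0,0,0,0,0,0,0,0,0,0,0]'

```text
time_s: 25.9
ee_pos: [0.5048, -0.1954, 0.1901]
eef_rot: [-3.02, -1.551, 1.286]
force: [-1.7, -1.3, 1.7]
grip_width: 0.0117
grip_force: 50.0
```

Request:
apply_moves --plan '[-0.5,0,0,0,0,0,0,0,0,0,0,0]'

```text
time_s: 26.2
ee_pos: [0.5047, -0.1956, 0.19]
eef_rot: [-3.045, -1.551, 1.311]
force: [-2.5, -1.5, 5.7]
grip_width: 0.0117
grip_force: 50.0
```

Request:
apply_moves --plan '[0,0,0,0,0,0,0,0,0,0,0,0,0,0,0,0,0,0,0,0,0,0,0,0,0,0,0,0,0,0,0,0]' --hand 0.6

```text
time_s: 27.0
ee_pos: [0.5049, -0.1953, 0.1892]
eef_rot: [-2.988, -1.55, 1.254]
force: [0.7, -0.1, 0.5]
grip_width: 0.072
grip_force: 0.0
```

Request:
apply_moves --plan '[0,0,-10,0,0,0,-20,0,0,0,-25,0,0,0,-25,0,0,0,-25,0,0,0,-25,0,0,0,-20,0,10,0,-10,0,10,0,0,0,0,0,0,0,0,0,0,0]'

```text
time_s: 28.1
ee_pos: [0.4791, -0.3523, 0.2126]
eef_rot: [-2.997, -1.55, 1.263]
force: [0.6, 0.3, -0.2]
grip_width: 0.0753
grip_force: 0.0
```

```bash
python3 st.py; python3 - <<'E'
from h import *
c=camera("top"); save(c,"top3"); q=cloud(c).reshape(-1,3)
m=(q[:,0]>.35)&(q[:,0]<.65)&(q[:,1]<-.05)&(q[:,1]>-.3)&(abs(q[:,2]-.142)<.006)
print(cv2.minAreaRect(q[m][:,:2].astype(np.float32)), q[m][:,2].std(), np.linalg.lstsq(np.c_[q[m][:,:2],np.ones(m.sum())],q[m][:,2],rcond=None)[0])
i=c["image"][120:330,90:400,::-1]; cv2.imwrite("pics/top3_c.png",cv2.resize(i,None,fx=2.4,fy=2.4))
E
```

```text
28.1 [ 0.479 -0.352  0.213] q [-1.01  1.03  0.96  1.12  2.31 -0.61] t [ 0.162  0.987 -0.021] az 1.408 tooly [ 0.987 -0.162 -0.003] F [ 0.6  0.3 -0.2]
goal t [0.193 0.981 0.   ] y [ 0.981 -0.193  0.   ] rotvec err (tool) [-0.031  0.021 -0.003]
((0.501672089099884, -0.20960454642772675), (0.09883108735084534, 0.1503412425518036), 80.53492736816406) 0.0018849861508069543 [ 0.000761   -0.00062187  0.14193776]
```

View pics/top3_c.png

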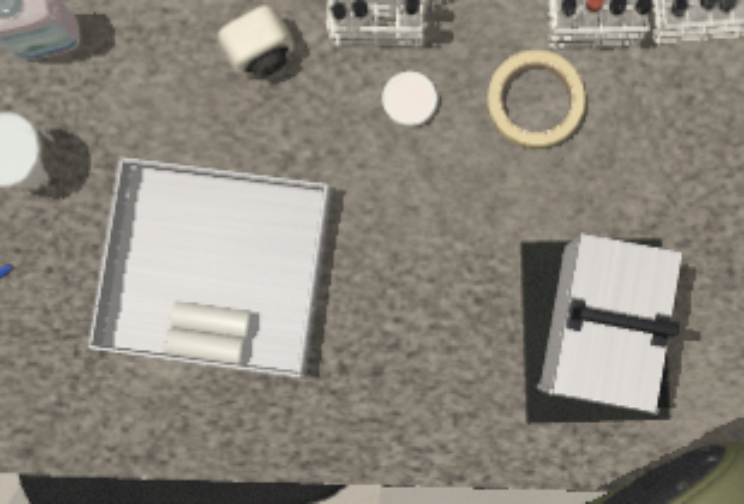

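The box stands level on the mat, about 7 mm from its centre. Both rods are in the tray, the bystanders haven't moved and the arm is clear.

```bash
python3 -c "
from station import ctrl
print(ctrl.hand_in())"
```

```text
the job is handed in; nothing more can be done
None
```

The job is handed in: both rods are in the tray, the box hefted at about 2.9 N (its empty weight) and now stands upright on the mat, the things behind were not moved, and it took about 28 s of the 64 s; no verdict was returned.

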